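# Put three mixed-up bench fixtures back in their own nests

## Task

The round drill chuck, the square V-block and the oblong soft jaw have been put away in one another's nests. Rearrange them so that each stands upright, flat and in the middle of the nest of its own outline: chuck in the round nest, V-block in the square nest, soft jaw in the oblong nest; the rubber pad is free for parking one on the way. Set each piece down rather than dropping it, and leave the can, the screwdriver and the flap disc where they are.

Things in the scene. Friction and masses are not known exactly. Their poses are not given: they have to be found in the camera images.
- chuck: Drill chuck of steel, loose, round, standing on its flat back end with its three small jaws up: a cylinder 56 mm in diameter from the bottom to 46 mm height, then a cone to 34 mm diameter at 58 mm height, the jaws ending at 66 mm. About 0.5 kg. Origin: centre of its underside, z up. Grip it by the cylinder, from any side.
- vblock: V-block of bright steel, loose, 54 x 54 mm in plan and 46 mm high, with a V-shaped groove about 38 mm wide at the top and 26 mm deep running along its own y from end to end. About 0.55 kg. Origin: centre of its underside, z up. Grip it across the groove (fingers closing along its own x, on the two solid sides, 54 mm apart).
- softjaw: Soft vice jaw of aluminium, loose, an oblong block 74 mm (own x) by 36 mm (own y) and 44 mm high, two round bolt holes showing in its top. About 0.32 kg. Origin: centre of its underside, z up. Grip it across its 36 mm width (own y).
- round_nest: Round black tray fixed to the bench, inside diameter 96 mm, outside 104 mm, its floor 4 mm and its rim 10 mm above the bench. Home of the chuck. Origin: centre of its underside, at bench height.
- square_nest: Square black tray fixed to the bench, inside 84 x 84 mm, outside 92 x 92 mm, its floor 4 mm and its rim 10 mm above the bench. Home of the V-block. Origin: centre of its underside, at bench height; x and y along its sides.
- oblong_nest: Oblong black tray fixed to the bench, inside 102 mm (own x) by 64 mm (own y), outside 110 x 72 mm, its floor 4 mm and its rim 10 mm above the bench. Home of the soft jaw, which fits only lengthwise (its x along the tray's x, either way round). Origin: centre of its underside, at bench height.
- spare_pad: Flat dark rubber pad fixed to the bench, 92 x 92 mm, 4 mm thick, no rim, empty at the start: the free spot. Origin: centre of its underside, at bench height.
- can: Bystander, loose: blue closed can 66 mm in diameter, 120 mm high, standing at the robot's left, beyond the nests. Origin: centre of its underside.
- screwdriver: Bystander, loose: screwdriver lying across the far side of the bench, about 0.8 m ahead of the robot. Own x runs from handle to tip.
- flapdisc: Bystander, loose: red flap disc for a grinder, 108 mm in diameter, 14 mm high, lying flat at the robot's right, beyond the nests. Origin: centre of its underside.
Not all that is in view belongs to the job. Leave any red look-alike of the chuck alone.

How it is judged (in metres and radians):
At the end, for the whole second after the job is handed in: Chuck in the round nest, V-block in the square nest and soft jaw in the oblong nest: each with its centre within 15 mm of the nest's centre, flat on the nest's floor (underside less than 8 mm above the bench), upright within 0.1 rad, released and at rest (horizontal distance between chuck and round_nest below 0.015 m and z of chuck in the frame of round_nest between 0 and 0.008 m and angle between each of chuck, vblock, softjaw's own z axis and vertical below 0.1 rad and linear speed of each of chuck, vblock, softjaw below 0.02 m/s and horizontal distance between vblock and square_nest below 0.015 m and z of vblock in the frame of square_nest between 0 and 0.008 m and horizontal distance between softjaw and oblong_nest below 0.015 m and z of softjaw in the frame of oblong_nest between 0 and 0.008 m); the robot touches nothing.
It fails at once if a piece was dropped (faster than 0.6 m/s within 30 mm of the bench) ((height (world z) of chuck below 0.03 m and linear speed of chuck above 0.6 m/s) or (height (world z) of vblock below 0.03 m and linear speed of vblock above 0.6 m/s) or (height (world z) of softjaw below 0.03 m and linear speed of softjaw above 0.6 m/s)).
It fails at once if the can was moved by more than 20 mm (distance of can from where it was at the start of the episode above 0.02 m).
It fails at once if the screwdriver was moved by more than 20 mm (distance of screwdriver from where it was at the start of the episode above 0.02 m).
It fails at once if the flapdisc was moved by more than 20 mm (distance of flapdisc from where it was at the start of the episode above 0.02 m).
It also fails if it takes over 99 s, if anything falls off the work surface, if the arm or the gripper's body presses on something with over 40 N, if the wrist force passes 120 N, or if a joint passes its speed limit or range.

## Robot

A 6-joint arm with a two-finger parallel gripper is mounted at the origin on the work surface. World frame = base frame: x ahead of the robot, y to its left, z up, the work surface at z = 0. Lengths are in m, angles in degrees, forces in N, time in s.
With the tool pointing down it reaches from about 0.35 to 0.875 m from the base axis. Payload 4.2 kg.
Tool frame: the origin (TCP) lies at the centre of the arm's flange, where the gripper is bolted on; the fingertips stand 182 mm ahead of it and the grasp point (between the pads) lies 164 mm ahead of it (r.nose_length is the distance from the TCP to the fingertips, in m); z points along the fingers, y is the line along which they close (so a half turn about z gives the same grasp; the last joint's range is limited). The gripper opens to 87 mm and grips with 3 to 60 N. Pads are 19 mm wide; open, the fingers measure 117 mm over their backs; the gripper's body (75 mm by 190 mm) begins 51 mm behind the grasp point.
Start: joints at [-53.537, 22.042, 0.453, 0, -68.411, -14.817], TCP at [0.231, -0.581, 0.405] pointing down, gripper open.
Joint ranges: [-179.83, 179.83], [-69.29, 118.12], [-61.27, 80.66], [-181.25, 117.63], [-171.15, -9.14], [-177.46, 177.46]. Speed limits (degrees/s): [159.86, 159.86, 180, 180, 180, 180].

## Interface

Orientations are given as a 3x3 rotation matrix whose columns are the frame's x, y, z axes.
In Python, from station import r, vision gives the robot as it stands. The module is installed in compiled form; this text tells all that it offers.
- The arm moves only by the shell command python3 -m creep 'ROWS'. ROWS is JSON, a list of rows, each a list of 7 numbers: the opening, from -1 (shut) to 1 (fully open), then the shift along the tool's x, y, z in mm, then the turn, a rotation vector about the tool's x, y, z in degrees. A call has 1 to 8 rows; each row is the pose to reach, as a shift and turn from the pose commanded when the call began, along the tool's axes at that moment; what a row does not reach only later rows make up. A row lasts 1/12 s, in which the tool goes at most 41.7 mm and 7.16 degrees, less where a joint would pass 70% of its speed; a pose out of reach is approached as far as the arm can. A call with a gripper value outside its range is refused whole. The fingers move at their own pace and stop on an object; the grip force is fixed at half the most. Time passes only in rows, so rows that repeat a pose let the fingers close. It gives the time, the measured TCP pose, the force, the opening and the grip force at its end, in the units of the state.
- r.sense(): the state, without advancing time (a new reading comes with each control period).
- vision.capture(name): name is "side" or "top"; returns (picture, depth): 420x560x3 uint8, red, green, blue; 420x560 float32, m along the optical axis (not along the pixel's ray), 0 where there is no reading.
- vision.camera_model(name): a dict with "vertical_fov" (degrees; the focal length in pixels is half the picture's height over the tangent of half this angle, whatever the lens; pixels are square), "cx", "cy" (the principal point, pixels), "distortion" ([k1, k2, p1, p2, k3] as OpenCV has them; the pictures are not rectified), "extrinsics" (4x4, takes a point from camera to world coordinates). Camera axes: x right, y down, z forward; pixel columns grow to the right and rows downward; lengths in m; the calibration is good to about 2 mm. A picture is of the moment at which its call begins. camera_model takes no time and is no camera call.
- r.finish_job(): hands the job in; it is judged then, once.
Trained networks look in the newest picture that a camera, given by its name, has taken for a name from the list of things; names that differ only in an ending like _2 or _b are one class to them, and where a whole thing is asked for, a point or a joint stands for the part that bears it (a point fixed in the world has none). Each returns a list of dicts, best first, with "conf" (0 to 1); they miss things now and then, are a little off and sometimes report something else, mostly with a low value. They report only what shows in the picture. A call takes as long as a camera call. They do not tell look-alikes from the thing itself.
- vision.find_in(camera, thing): "uv" ([column, row] in pixels, amid what is visible of it).
- vision.cut_out(camera, thing): "region" (420x560 bool, what is visible of it) and "uv" ([column, row] in pixels, amid what is visible of it).
The state is a dict: "time_s": time; "joints": joint angles; "joint_velocities": joint speeds; "effort": joint torques, N m; "tcp_pos": TCP position; "ee_rot": TCP orientation; "wrist_force": force on the tool from outside, world axes, zero at the start; "moment": the same for the moment, N m; "gripper_width": opening from 0.0 (shut) to 1.0 (fully open); "gripper_force": force on a finger pad.
Only numpy, scipy, OpenCV 4.12 (cv2) and the standard library are available. Lean on these libraries where they do the work, as an engineer would, in place of code of your own. Each camera call takes 0.05 s, during which the arm holds its last target. There are 200 camera calls.

## Working session

There is one attempt and no reset: what is moved stays moved. The work goes in short steps, Python scripts to look and compute and a shell command to move; the robot and the scene stay as the last step left them, time stands still between calls to the robot, and variables do not carry over. Pictures are saved under pics/ and viewed, at most 14 in all, crops included, and the job is handed in when it is done.

```bash
mkdir -p pics; cat > h.py <<'E'
import numpy as np, cv2
from station import r, vision
def K(c):
    m=vision.camera_model(c); f=210/np.tan(np.radians(m["vertical_fov"]/2))
    return np.array([[f,0,m["cx"]],[0,f,m["cy"]],[0,0,1]]),np.array(m["distortion"],float),np.array(m["extrinsics"])
def cloud(c,D,mask):
    k,d,E=K(c); v,u=np.nonzero(mask&(D>0)); z=D[v,u]
    p=cv2.undistortPoints(np.stack([u,v],1).astype(np.float64)[:,None],k,d)[:,0]
    P=np.c_[p*z[:,None],z]; return P@E[:3,:3].T+E[:3,3]
def save(n,im): cv2.imwrite(n,im[:,:,::-1])
E
python3 - <<'E'
from h import *
for c in("top","side"):
    im,D=vision.capture(c); save(f"pics/{c}0.png",im); np.save(f"{c}D.npy",D)
    print(c,K(c)[2].round(3).tolist())
    for t in "chuck vblock softjaw round_nest square_nest oblong_nest spare_pad can screwdriver flapdisc".split():
        for o in vision.cut_out(c,t)[:3]:
            m=o["region"]; P=cloud(c,D,m)
            if len(P)==0: continue
            zt=np.percentile(P[:,2],95); T=P[P[:,2]>zt-.006] 
            rc=cv2.minAreaRect((P[:,:2]*1000).astype(np.float32)); rt=cv2.minAreaRect((T[:,:2]*1000).astype(np.float32))
            print(t,round(o["conf"],2),np.round(o["uv"]),len(P),"z95",zt.round(3),"all",np.round(rc[0]),np.round(rc[1]),round(rc[2],1),"top",np.round(rt[0]),np.round(rt[1]),round(rt[2],1))
print(r.sense())
E
```

```text
top [[-0.003, -0.989, 0.148, 0.414], [-1.0, 0.005, 0.012, -0.015], [-0.012, -0.148, -0.989, 1.539], [0.0, 0.0, 0.0, 1.0]]
chuck 0.73 [236. 212.] 296 z95 0.065 all [624. 126.] [52. 55.] 31.3 top [627. 126.] [41. 37.] 63.3
chuck 0.66 [197. 211.] 309 z95 0.061 all [629. 247.] [54. 56.] 15.8 top [631. 245.] [39. 39.] 1.6
chuck 0.66 [218. 172.] 335 z95 0.062 all [753. 195.] [71. 57.] 30.7 top [747. 191.] [36. 39.] 9.2
vblock 0.74 [241. 276.] 331 z95 0.051 all [438. 117.] [53. 57.] 55.2 top [438. 116.] [50. 54.] 55.3
softjaw 0.76 [354. 207.] 380 z95 0.052 all [ 642. -227.] [79. 50.] 41.6 top [ 637. -224.] [74. 36.] 41.5
round_nest 0.93 [347. 215.] 572 z95 0.013 all [ 635. -226.] [102. 102.] 25.7 top [ 636. -226.] [ 99. 102.] 44.7
square_nest 0.6 [246. 210.] 582 z95 0.012 all [632. 124.] [95. 93.] 79.9 top [632. 122.] [92. 92.] 80.6
square_nest 0.32 [236. 282.] 433 z95 0.012 all [439. 118.] [ 73. 110.] 49.9 top [439. 117.] [ 71. 110.] 51.4
oblong_nest 0.56 [248. 281.] 447 z95 0.011 all [439. 117.] [ 71. 109.] 51.8 top [439. 117.] [ 71. 109.] 51.8
spare_pad 0.88 [323. 271.] 921 z95 0.008 all
[... 1971 characters left out ...]
175e+01, -1.48165214e+01]), 'joint_velocities': array([ 0.04159466,  0.00301993,  0.10723827, -0.00927936, -0.00180046,
       -0.01546122]), 'effort': array([ 5.01384820e-04, -3.90480673e+01,  1.87619162e+01,  4.22425568e+00,
        1.55352114e-02, -2.57949506e-05]), 'tcp_pos': array([ 0.23057597, -0.5808799 ,  0.40474797]), 'ee_rot': array([[-9.29466876e-01, -3.68905580e-01,  1.15357376e-05],
       [-3.68905580e-01,  9.29466876e-01, -5.77911197e-06],
       [-8.59013930e-06, -9.62709110e-06, -1.00000000e+00]]), 'wrist_force': array([-0.37954973,  0.33906004, -0.55440849]), 'moment': array([-0.00181037,  0.0322947 , -0.00355904]), 'gripper_force': 0.0, 'gripper_width': 1.0026958392711824}
```

View pics/top0.png

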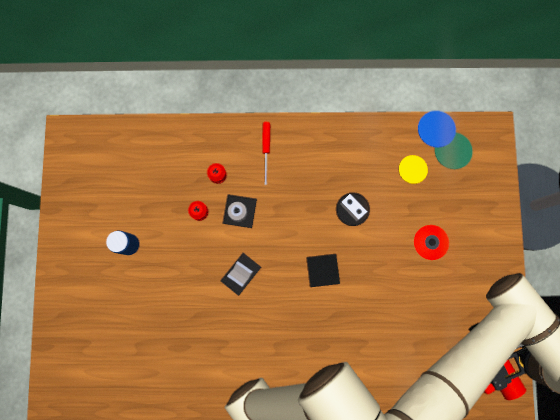

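View pics/side0.png

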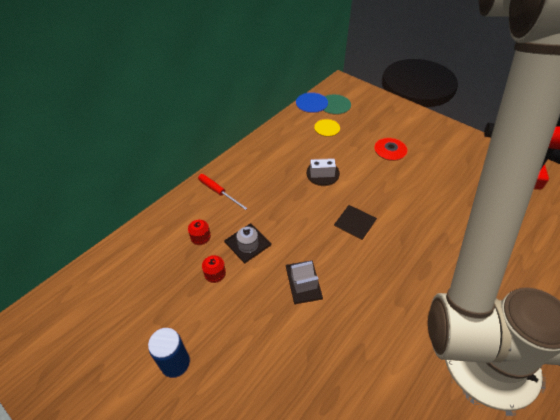

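The top view matches the network's output. The grey chuck is in the square nest at (236,212), and the red look-alikes are at (217,172) and (198,211). The V-block is in the oblong nest at (241,276), the soft jaw in the round nest at (354,207), and the pad is empty at (323,270). The side view agrees.

Next I need the groove direction and a move calculator.

```bash
cat > go.py <<'E'
import sys
from h import *
# go.py x y z yaw(of tool y), mm/deg; prints shift in tool axes, turn about tool z
x,y,z,w=map(float,sys.argv[1:5]); s=r.sense(); R=s["ee_rot"]; p=s["tcp_pos"]*1000
yaw=np.degrees(np.arctan2(R[1,1],R[0,1])); 
d=R.T@(np.array([x,y,z])-p); turn=-((w-yaw+180)%360-180)
print("t",round(s["time_s"],2),"yaw",yaw.round(1),"p",p.round(1),"j",s["joints"].round(0),"w",round(s["gripper_width"],2),"gf",round(s["gripper_force"],1),"SHIFT",d.round(1),"TURN",round(turn,1),"rows",np.ceil(max(np.linalg.norm(d)/41.7,abs(turn)/7.16)))
E
python3 go.py 625 126 330 111.6
python3 - <<'E'
from h import *
for c in("top","side"):
    D=np.load(c+"D.npy"); P=cloud(c,D,D>0)*1000; q=P[:,:2]-[438,116]; 
    for a in(55.5,145.5):
        t=np.radians(a); s=q@[np.cos(t),np.sin(t)]; o=q@[-np.sin(t),np.cos(t)]
        print(c,a,[np.round(np.median(P[(abs(s-b)<3)&(abs(o)<22),2])) for b in range(-24,25,6)])
E
```

```text
t 1.1 yaw 111.6 p [ 230.6 -580.9  404.7] j [-54.  22.   0.  -0. -68. -15.] w 1.0 gf 0.0 SHIFT [-627.4  511.5   74.7] TURN 0.0 rows 20.0
top 55.5 [np.float64(27.0), np.float64(39.0), np.float64(38.0), np.float64(35.0), np.float64(38.0), np.float64(38.0), np.float64(38.0), np.float64(40.0), np.float64(36.0)]
top 145.5 [np.float64(48.0), np.float64(45.0), np.float64(39.0), np.float64(31.0), np.float64(25.0), np.float64(30.0), np.float64(40.0), np.float64(47.0), np.float64(49.0)]
side 55.5 [np.float64(40.0), np.float64(39.0), np.float64(42.0), np.float64(39.0), np.float64(39.0), np.float64(42.0), np.float64(39.0), np.float64(40.0), np.float64(29.0)]
side 145.5 [np.float64(51.0), np.float64(47.0), np.float64(38.0), np.float64(31.0), np.float64(28.0), np.float64(36.0), np.float64(44.0), np.float64(50.0), np.float64(32.0)]
```

```bash
python3 -m creep '[[1,-100,150,0,0,0,0],[1,-200,300,0,0,0,0],[1,-230,330,0,0,0,0]]'
```

```text
time_s: 1.35
tcp_pos: [0.2575, -0.4579, 0.4041]
ee_rot: [[-0.93, -0.367, -0.001], [-0.367, 0.93, 0.001], [0.0, 0.001, -1.0]]
wrist_force: [1.7, 0.1, 0.9]
gripper_width: 0.998
gripper_force: 0.0
```

```bash
python3 -m creep '[[1,-555,410,75,0,0,0],[1,-555,410,75,0,0,0],[1,-555,410,75,0,0,0],[1,-555,410,75,0,0,0],[1,-555,410,75,0,0,0],[1,-555,410,75,0,0,0],[1,-555,410,75,0,0,0],[1,-555,410,75,0,0,0]]'; python3 go.py 625 126 330 111.6
```

```text
time_s: 2.02
tcp_pos: [0.4334, -0.1756, 0.3691]
ee_rot: [[-0.929, -0.369, 0.001], [-0.369, 0.929, -0.0], [-0.001, -0.001, -1.0]]
wrist_force: [1.6, -0.7, -0.2]
gripper_width: 1.006
gripper_force: 0.0
t 2.02 yaw 111.7 p [ 433.4 -175.6  369.1] j [ -2.   8. -24.   0. -58. -66.] w 1.01 gf 0.0 SHIFT [-289.4  209.6   39.2] TURN 0.1 rows 9.0
```

```bash
python3 -m creep '[[1,-290,210,39,0,0,0],[1,-290,210,39,0,0,0],[1,-290,210,39,0,0,0],[1,-290,210,39,0,0,0],[1,-290,210,39,0,0,0],[1,-290,210,39,0,0,0],[1,-290,210,39,0,0,0],[1,-290,210,39,0,0,0]]' >/dev/null; python3 go.py 625 126 199 111.6
```

```text
t 2.68 yaw 111.7 p [611.4 104.1 332.6] j [ 25.  25.  -6.   0. -59. -93.] w 1.0 gf 0.0 SHIFT [-20.7  15.4 133.6] TURN 0.1 rows 4.0
```

```bash
python3 -m creep '[[1,-20,15,20,0,0,0],[1,-20,15,20,0,0,0],[1,-20,15,60,0,0,0],[1,-20,15,90,0,0,0],[1,-20,15,120,0,0,0],[1,-20,15,133,0,0,0],[1,-20,15,133,0,0,0],[1,-20,15,133,0,0,0]]'; python3 go.py 625 126 199 111.6
```

```text
time_s: 3.35
tcp_pos: [0.6238, 0.1232, 0.1994]
ee_rot: [[-0.929, -0.369, -0.001], [-0.369, 0.929, -0.001], [0.001, -0.001, -1.0]]
wrist_force: [-0.3, -0.0, 0.4]
gripper_width: 0.999
gripper_force: 0.0
t 3.35 yaw 111.7 p [623.8 123.2 199.4] j [ 26.  35. -11.   0. -44. -94.] w 1.0 gf 0.0 SHIFT [-2.2  2.2  0.4] TURN 0.1 rows 1.0
```

```bash
python3 -m creep '[[1,-1.5,2,0,0,0,0],[-1,-1.5,2,0,0,0,0],[-1,-1.5,2,0,0,0,0],[-1,-1.5,2,0,0,0,0],[-1,-1.5,2,0,0,0,0],[-1,-1.5,2,0,0,0,0],[-1,-1.5,2,0,0,0,0],[-1,-1.5,2,0,0,0,0]]'; python3 -m creep '[[-1,0,0,0,0,0,0],[-1,0,0,0,0,0,0],[-1,0,0,0,0,0,0],[-1,0,0,-20,0,0,0],[-1,0,0,-50,0,0,0],[-1,0,0,-80,0,0,0],[-1,0,0,-80,0,0,0]]';  python3 go.py 449 -132 285 111.6
```

```text
time_s: 4.02
tcp_pos: [0.6244, 0.1255, 0.2]
ee_rot: [[-0.929, -0.369, 0.0], [-0.369, 0.929, -0.0], [-0.0, -0.0, -1.0]]
wrist_force: [0.1, -1.5, 2.0]
gripper_width: 0.634
gripper_force: 30.0
time_s: 4.6
tcp_pos: [0.6257, 0.1267, 0.2846]
ee_rot: [[-0.929, -0.37, 0.009], [-0.37, 0.929, 0.003], [-0.01, -0.0, -1.0]]
wrist_force: [2.2, 0.9, -2.8]
gripper_width: 0.632
gripper_force: 30.0
t 4.6 yaw 111.7 p [625.7 126.7 284.6] j [ 26.  29.  -7.   0. -54. -94.] w 0.63 gf 30.0 SHIFT [ 259.8 -175.    -3. ] TURN 0.1 rows 8.0
```

```bash
python3 -m creep '[[-1,260,-175,0,0,0,0],[-1,260,-175,0,0,0,0],[-1,260,-175,0,0,0,0],[-1,260,-175,0,0,0,0],[-1,260,-175,0,0,0,0],[-1,260,-175,0,0,0,0],[-1,260,-175,0,0,0,0],[-1,260,-175,0,0,0,0]]' ; python3 -m creep '[[-1,0,0,0,0,0,0],[-1,0,0,0,0,0,0]]' >/dev/null; python3 go.py 449 -132 200 111.6
```

```text
time_s: 5.27
tcp_pos: [0.4427, -0.1348, 0.2773]
ee_rot: [[-0.931, -0.365, -0.007], [-0.365, 0.931, 0.002], [0.006, 0.004, -1.0]]
wrist_force: [-0.0, 0.2, -5.9]
gripper_width: 0.634
gripper_force: 30.0
t 5.43 yaw 111.5 p [ 445.6 -133.5  278.1] j [  3.  15. -31.  -0. -44. -72.] w 0.63 gf 30.0 SHIFT [-3.9 -0.  78.1] TURN -0.1 rows 2.0
```

```bash
python3 -m creep '[[-1,-3,0,25,0,0,0],[-1,-3,0,50,0,0,0],[-1,-3,0,65,0,0,0],[-1,-3,0,71,0,0,0],[-1,-3,0,74,0,0,0],[-1,-3,0,77,0,0,0],[-1,-3,0,77,0,0,0],[-1,-3,0,77,0,0,0]]' ; python3 go.py 449 -132 200 111.6
```

```text
time_s: 6.1
tcp_pos: [0.4505, -0.1314, 0.2033]
ee_rot: [[-0.929, -0.369, 0.002], [-0.369, 0.929, 0.0], [-0.002, -0.001, -1.0]]
wrist_force: [0.7, -0.3, -4.5]
gripper_width: 0.635
gripper_force: 30.0
t 6.1 yaw 111.7 p [ 450.5 -131.4  203.3] j [  4.  22. -35.   0. -32. -72.] w 0.64 gf 30.0 SHIFT [1.6 0.  3.3] TURN 0.1 rows 1.0
```

```bash
python3 -m creep '[[-1,0,0,1.5,0,0,0],[-1,0,0,3,0,0,0],[-1,0,0,4,0,0,0],[-1,0,0,4,0,0,0]]' ;  python3 go.py 449 -132 200 111.6
```

```text
time_s: 6.43
tcp_pos: [0.4503, -0.1316, 0.1999]
ee_rot: [[-0.929, -0.369, 0.002], [-0.369, 0.929, -0.0], [-0.001, -0.001, -1.0]]
wrist_force: [-1.7, 2.1, 3.1]
gripper_width: 0.634
gripper_force: 30.0
t 6.43 yaw 111.7 p [ 450.3 -131.6  199.9] j [  4.  23. -35.   0. -32. -72.] w 0.63 gf 30.0 SHIFT [ 1.4  0.1 -0.1] TURN 0.1 rows 1.0
```

Touched down. Release, retreat, then go to the V-block.

```bash
python3 -m creep '[[1,0,0,0,0,0,0],[1,0,0,0,0,0,0],[1,0,0,0,0,0,0],[1,0,0,0,0,0,0],[1,0,0,-30,0,0,0],[1,0,0,-70,0,0,0],[1,0,0,-110,0,0,0],[1,0,0,-110,0,0,0]]' ;  python3 go.py 438 116 310 145.5
```

```text
time_s: 7.1
tcp_pos: [0.4525, -0.1318, 0.3162]
ee_rot: [[-0.929, -0.371, 0.016], [-0.371, 0.929, -0.002], [-0.014, -0.007, -1.0]]
wrist_force: [0.7, 0.2, 0.2]
gripper_width: 0.993
gripper_force: 0.0
t 7.1 yaw 111.8 p [ 452.5 -131.8  316.2] j [  4.  12. -28.   0. -49. -72.] w 0.99 gf 0.0 SHIFT [-78.4 235.6   5.5] TURN -33.7 rows 6.0
```

```bash
python3 -m creep '[[1,-78,235,0,0,0,-34],[1,-78,235,0,0,0,-34],[1,-78,235,0,0,0,-34],[1,-78,235,0,0,0,-34],[1,-78,235,0,0,0,-34],[1,-78,235,0,0,0,-34],[1,-78,235,0,0,0,-34],[1,-78,235,0,0,0,-34]]' ;  python3 go.py 438 116 199 145.5
```

```text
time_s: 7.77
tcp_pos: [0.4357, 0.1175, 0.3087]
ee_rot: [[-0.561, -0.828, 0.0], [-0.828, 0.561, 0.0], [-0.0, -0.0, -1.0]]
wrist_force: [0.0, -0.1, 0.5]
gripper_width: 1.002
gripper_force: 0.0
t 7.77 yaw 145.9 p [435.7 117.5 308.7] j [ 36.  11. -31.   0. -48. -70.] w 1.0 gf 0.0 SHIFT [ -0.   -2.8 109.7] TURN 0.4 rows 3.0
```

```bash
python3 -m creep '[[1,0,-2.5,30,0,0,0],[1,0,-2.5,65,0,0,0],[1,0,-2.5,90,0,0,0],[1,0,-2.5,105,0,0,0],[1,0,-2.5,109,0,0,0],[1,0,-2.5,109,0,0,0],[1,0,-2.5,109,0,0,0],[1,0,-2.5,109,0,0,0]]' ;  python3 go.py 438 116 199 145.5;  python3 -m creep '[[-1,0,0,0,0,0,0],[-1,0,0,0,0,0,0],[-1,0,0,0,0,0,0],[-1,0,0,0,0,0,0],[-1,0,0,0,0,0,0],[-1,0,0,0,0,0,0],[-1,0,0,0,0,0,0],[-1,0,0,0,0,0,0]]'; python3 -m creep '[[-1,0,0,0,0,0,0],[-1,0,0,-20,0,0,0],[-1,0,0,-50,0,0,0],[-1,0,0,-80,0,0,0],[-1,0,0,-80,0,0,0]]'; python3 go.py 632 122 285 170.5
```

```text
time_s: 8.43
tcp_pos: [0.4384, 0.114, 0.2008]
ee_rot: [[-0.565, -0.825, 0.002], [-0.825, 0.565, 0.001], [-0.002, -0.001, -1.0]]
wrist_force: [0.2, -0.9, 0.7]
gripper_width: 1.0
gripper_force: 0.0
t 8.43 yaw 145.6 p [438.4 114.  200.8] j [ 35.  21. -38.   0. -31. -70.] w 1.0 gf 0.0 SHIFT [-1.4  1.5  1.8] TURN 0.1 rows 1.0
time_s: 9.1
tcp_pos: [0.4379, 0.1142, 0.1997]
ee_rot: [[-0.564, -0.826, 0.0], [-0.826, 0.564, -0.0], [-0.0, -0.0, -1.0]]
wrist_force: [-0.4, 0.2, 1.4]
gripper_width: 0.617
gripper_force: 30.0
time_s: 9.52
tcp_pos: [0.4391, 0.1149, 0.2838]
ee_rot: [[-0.563, -0.826, 0.008], [-0.826, 0.563, 0.005], [-0.009, -0.004, -1.0]]
wrist_force: [1.1, 1.2, -4.6]
gripper_width: 0.62
gripper_force: 30.0
t 9.52 yaw 145.7 p [439.1 114.9 283.8] j [ 35.  13. -33.   0. -44. -70.] w 0.62 gf 30.0 SHIFT [-114.5 -155.4    0.5] TURN -24.8 rows 5.0
```

```bash
python3 -m creep '[[-1,-114,-155,0,0,0,-25],[-1,-114,-155,0,0,0,-25],[-1,-114,-155,0,0,0,-25],[-1,-114,-155,0,0,0,-25],[-1,-114,-155,0,0,0,-25],[-1,-114,-155,0,0,0,-25],[-1,-114,-155,0,0,0,-25],[-1,-114,-155,0,0,0,-25]]' ;  python3 go.py 631.5 120.5 199.5 170.5
```

```text
time_s: 10.18
tcp_pos: [0.6289, 0.1204, 0.2767]
ee_rot: [[-0.164, -0.986, -0.006], [-0.986, 0.164, -0.001], [0.002, 0.006, -1.0]]
wrist_force: [0.1, 0.2, -5.1]
gripper_width: 0.62
gripper_force: 30.0
t 10.18 yaw 170.6 p [628.9 120.4 276.7] j [ 25.  30.  -6.  -0. -54. -35.] w 0.62 gf 30.0 SHIFT [-0.7 -3.  77.2] TURN 0.1 rows 2.0
```

```bash
python3 -m creep '[[-1,-0.5,-1,25,0,0,0],[-1,-0.5,-1,50,0,0,0],[-1,-0.5,-1,65,0,0,0],[-1,-0.5,-1,71,0,0,0],[-1,-0.5,-1,74,0,0,0],[-1,-0.5,-1,76,0,0,0],[-1,-0.5,-1,76,0,0,0],[-1,-0.5,-1,76,0,0,0]]' ; python3 go.py 631.5 120.5 199.5 170.5
```

```text
time_s: 10.85
tcp_pos: [0.6315, 0.1214, 0.2049]
ee_rot: [[-0.162, -0.987, 0.002], [-0.987, 0.162, 0.001], [-0.001, -0.002, -1.0]]
wrist_force: [0.2, -0.2, -4.8]
gripper_width: 0.62
gripper_force: 30.0
t 10.85 yaw 170.7 p [631.5 121.4 204.9] j [ 25.  35. -10.   0. -45. -35.] w 0.62 gf 30.0 SHIFT [ 0.9 -0.1  5.4] TURN 0.2 rows 1.0
```

```bash
python3 -m creep '[[-1,0.5,0,2,0,0,0],[-1,0.5,0,4,0,0,0],[-1,0.5,0,5.5,0,0,0],[-1,0.5,0,5.5,0,0,0],[-1,0.5,0,5.5,0,0,0]]' ; python3 go.py 631.5 120.5 199.5 170.5
```

```text
time_s: 11.27
tcp_pos: [0.6313, 0.1208, 0.1998]
ee_rot: [[-0.162, -0.987, 0.001], [-0.987, 0.162, 0.0], [-0.0, -0.001, -1.0]]
wrist_force: [-2.7, 0.6, 6.1]
gripper_width: 0.617
gripper_force: 30.0
t 11.27 yaw 170.7 p [631.3 120.8 199.8] j [ 25.  35. -10.   0. -45. -35.] w 0.62 gf 30.0 SHIFT [ 0.2 -0.2  0.3] TURN 0.2 rows 1.0
```

```bash
python3 -m creep '[[1,0,0,0,0,0,0],[1,0,0,0,0,0,0],[1,0,0,0,0,0,0],[1,0,0,0,0,0,0],[1,0,0,-30,0,0,0],[1,0,0,-70,0,0,0],[1,0,0,-110,0,0,0],[1,0,0,-110,0,0,0]]' ;  python3 go.py 637 -225 310 131.5
```

```text
time_s: 11.93
tcp_pos: [0.6336, 0.1213, 0.3177]
ee_rot: [[-0.16, -0.987, 0.017], [-0.987, 0.16, 0.004], [-0.007, -0.016, -1.0]]
wrist_force: [2.0, 0.5, 1.3]
gripper_width: 0.992
gripper_force: 0.0
t 11.93 yaw 170.8 p [633.6 121.3 317.7] j [ 25.  28.  -4.   0. -58. -35.] w 0.99 gf 0.0 SHIFT [341.3 -58.7   6.3] TURN 39.3 rows 9.0
```

```bash
python3 -m creep '[[1,341,-59,0,0,0,39],[1,341,-59,0,0,0,39],[1,341,-59,0,0,0,39],[1,341,-59,0,0,0,39],[1,341,-59,0,0,0,39],[1,341,-59,0,0,0,39],[1,341,-59,0,0,0,39],[1,341,-59,0,0,0,39]]';  python3 go.py 637 -225 199 131.5
```

```text
time_s: 12.6
tcp_pos: [0.6336, -0.2147, 0.308]
ee_rot: [[-0.747, -0.665, 0.001], [-0.665, 0.747, -0.0], [-0.0, -0.0, -1.0]]
wrist_force: [0.5, -0.1, -0.0]
gripper_width: 1.0
gripper_force: 0.0
t 12.6 yaw 131.7 p [ 633.6 -214.7  308. ] j [ -5.  31.  -0.   0. -59. -43.] w 1.0 gf 0.0 SHIFT [  4.4  -9.9 109. ] TURN 0.2 rows 3.0
```

```bash
python3 -m creep '[[1,4,-9,10,0,0,0],[1,4,-9,50,0,0,0],[1,4,-9,85,0,0,0],[1,4,-9,105,0,0,0],[1,4,-9,108,0,0,0],[1,4,-9,108,0,0,0],[1,4,-9,108,0,0,0],[1,4,-9,108,0,0,0]]' ;  python3 go.py 637 -225 199 131.5
```

```text
time_s: 13.27
tcp_pos: [0.6379, -0.222, 0.2025]
ee_rot: [[-0.747, -0.665, 0.004], [-0.665, 0.747, -0.001], [-0.003, -0.004, -1.0]]
wrist_force: [0.8, -0.3, 1.2]
gripper_width: 1.0
gripper_force: 0.0
t 13.27 yaw 131.7 p [ 637.9 -222.   202.5] j [ -5.  37.  -5.   0. -48. -43.] w 1.0 gf 0.0 SHIFT [ 2.7 -1.7  3.5] TURN 0.2 rows 1.0
```

```bash
python3 -m creep '[[1,2,-1.5,2,0,0,0],[-1,2,-1.5,2,0,0,0],[-1,2,-1.5,2,0,0,0],[-1,2,-1.5,2,0,0,0],[-1,2,-1.5,2,0,0,0],[-1,2,-1.5,2,0,0,0],[-1,2,-1.5,2,0,0,0],[-1,2,-1.5,2,0,0,0]]';  python3 -m creep '[[-1,0,0,0,0,0,0],[-1,0,0,0,0,0,0],[-1,0,0,0,0,0,0],[-1,0,0,0,0,0,0]]'; python3 go.py 637 -225 199 131.5;python3 -m creep '[[-1,0,0,-20,0,0,0],[-1,0,0,-50,0,0,0],[-1,0,0,-80,0,0,0],[-1,0,0,-80,0,0,0]]'; python3 go.py 439 117 285 51.8
```

```text
time_s: 13.93
tcp_pos: [0.6363, -0.2245, 0.1981]
ee_rot: [[-0.747, -0.665, -0.0], [-0.665, 0.747, -0.0], [0.0, 0.0, -1.0]]
wrist_force: [0.6, 0.1, -0.1]
gripper_width: 0.56
gripper_force: 0.0
time_s: 14.27
tcp_pos: [0.6365, -0.2246, 0.1982]
ee_rot: [[-0.747, -0.665, 0.001], [-0.665, 0.747, -0.0], [-0.0, -0.001, -1.0]]
wrist_force: [0.8, -1.2, -1.2]
gripper_width: 0.405
gripper_force: 29.9
t 14.27 yaw 131.6 p [ 636.5 -224.6  198.2] j [ -6.  38.  -5.   0. -47. -43.] w 0.41 gf 29.9 SHIFT [-0.1 -0.6 -0.8] TURN 0.1 rows 1.0
time_s: 14.6
tcp_pos: [0.6379, -0.2249, 0.2846]
ee_rot: [[-0.746, -0.666, 0.011], [-0.666, 0.746, -0.003], [-0.006, -0.009, -1.0]]
wrist_force: [1.8, -0.5, -1.1]
gripper_width: 0.413
gripper_force: 29.9
t 14.6 yaw 131.7 p [ 637.9 -224.9  284.6] j [ -6.  32.  -1.   0. -56. -43.] w 0.41 gf 29.9 SHIFT [-79.1 387.5  -3.5] TURN 79.9 rows 12.0
```

```bash
python3 -m creep '[[-1,-79,387,0,0,0,-100],[-1,-79,387,0,0,0,-100],[-1,-79,387,0,0,0,-100],[-1,-79,387,0,0,0,-100],[-1,-79,387,0,0,0,-100],[-1,-79,387,0,0,0,-100],[-1,-79,387,0,0,0,-100],[-1,-79,387,0,0,0,-100]]'; python3 go.py 439 117 285 231.8
```

```text
time_s: 15.27
tcp_pos: [0.4672, 0.065, 0.2775]
ee_rot: [[0.161, -0.987, -0.002], [-0.987, -0.161, -0.0], [-0.0, 0.002, -1.0]]
wrist_force: [1.0, 1.3, -2.7]
gripper_width: 0.413
gripper_force: 29.9
t 15.27 yaw -170.8 p [467.2  65.  277.5] j [ 28.  15. -30.  -0. -44. -18.] w 0.41 gf 29.9 SHIFT [-55.9  19.5  -7.5] TURN -42.6 rows 6.0
```

```bash
python3 -m creep '[[-1,-56,19,0,0,0,-42.5],[-1,-56,19,0,0,0,-42.5],[-1,-56,19,0,0,0,-42.5],[-1,-56,19,0,0,0,-42.5],[-1,-56,19,0,0,0,-42.5],[-1,-56,19,0,0,0,-42.5],[-1,-56,19,0,0,0,-42.5],[-1,-56,19,0,0,0,-42.5]]'; python3 go.py 439 117 198.5 231.8
```

```text
time_s: 15.93
tcp_pos: [0.4412, 0.116, 0.2776]
ee_rot: [[0.78, -0.626, -0.001], [-0.626, -0.78, -0.0], [-0.001, 0.001, -1.0]]
wrist_force: [-0.9, 0.5, -2.9]
gripper_width: 0.41
gripper_force: 29.9
t 15.93 yaw -128.7 p [441.2 116.  277.6] j [ 35.  14. -32.  -0. -43.  16.] w 0.41 gf 29.9 SHIFT [-2.2  0.5 79.2] TURN -0.5 rows 2.0
```

```bash
python3 -m creep '[[-1,-1,0.5,25,0,0,-0.5],[-1,-1,0.5,50,0,0,-0.5],[-1,-1,0.5,65,0,0,-0.5],[-1,-1,0.5,71,0,0,-0.5],[-1,-1,0.5,74,0,0,-0.5],[-1,-1,0.5,76,0,0,-0.5],[-1,-1,0.5,77,0,0,-0.5],[-1,-1,0.5,77,0,0,-0.5]]' ; python3 go.py 439 117 198.5 231.8
```

```text
time_s: 16.6
tcp_pos: [0.4409, 0.1166, 0.2018]
ee_rot: [[0.787, -0.617, 0.001], [-0.617, -0.787, 0.001], [0.001, -0.002, -1.0]]
wrist_force: [-0.1, 0.0, -3.0]
gripper_width: 0.411
gripper_force: 29.9
t 16.6 yaw -128.1 p [440.9 116.6 201.8] j [ 35.  22. -37.   0. -31.  17.] w 0.41 gf 29.9 SHIFT [-1.7  0.9  3.3] TURN 0.1 rows 1.0
```

```bash
python3 -m creep '[[-1,-1.5,0.5,1,0,0,0],[-1,-1.5,0.5,2.5,0,0,0],[-1,-1.5,0.5,4,0,0,0],[-1,-1.5,0.5,4,0,0,0],[-1,-1.5,0.5,4,0,0,0]]' ; python3 go.py 439 117 198.5 231.8
```

```text
time_s: 17.02
tcp_pos: [0.4392, 0.1172, 0.198]
ee_rot: [[0.788, -0.616, 0.001], [-0.616, -0.788, 0.0], [0.0, -0.001, -1.0]]
wrist_force: [-3.0, 0.5, 5.6]
gripper_width: 0.415
gripper_force: 29.9
t 17.02 yaw -128.0 p [439.2 117.2 198. ] j [ 36.  22. -37.   0. -31.  16.] w 0.42 gf 29.9 SHIFT [-0.   0.2 -0.5] TURN 0.2 rows 1.0
```

```bash
python3 -m creep '[[1,0,0,0,0,0,0],[1,0,0,0,0,0,0],[1,0,0,0,0,0,0],[1,0,0,0,0,0,0],[1,0,0,-30,0,0,0],[1,0,0,-70,0,0,0],[1,0,0,-110,0,0,0],[1,0,0,-110,0,0,0]]' ;  python3 go.py 450 -132 310 231.8
python3 - <<'E'
from h import *
im,D=vision.capture("side"); save("pics/side1.png",im)
for t in("chuck","vblock","softjaw"):
    for o in vision.cut_out("side",t)[:3]:
        P=cloud("side",D,o["region"]); zt=np.percentile(P[:,2],95); T=P[P[:,2]>zt-.006]
        rt=cv2.minAreaRect((T[:,:2]*1000).astype(np.float32)); print(t,round(o["conf"],2),o["uv"],zt.round(3),rt)
E
```

```text
time_s: 17.68
tcp_pos: [0.4413, 0.1182, 0.3144]
ee_rot: [[0.789, -0.615, 0.014], [-0.615, -0.789, 0.007], [0.007, -0.014, -1.0]]
wrist_force: [0.8, 0.5, -0.3]
gripper_width: 0.931
gripper_force: 0.0
t 17.68 yaw -127.9 p [441.3 118.2 314.4] j [ 36.  11. -30.   0. -48.  16.] w 0.93 gf 0.0 SHIFT [160.6 192.    2.8] TURN 0.3 rows 7.0
chuck 0.91 [213.0, 268.8] 0.061 ((627.4874267578125, 245.05076599121094), (40.32041549682617, 39.072540283203125), 0.6365653872489929)
chuck 0.74 [199.5, 232.3] 0.061 ((744.2543334960938, 192.07786560058594), (39.87453079223633, 38.55047607421875), 82.96043395996094)
vblock 0.79 [243.8, 239.9] 0.051 ((630.5519409179688, 122.05062866210938), (55.002960205078125, 57.446434020996094), 80.31940460205078)
```

View pics/side1.png

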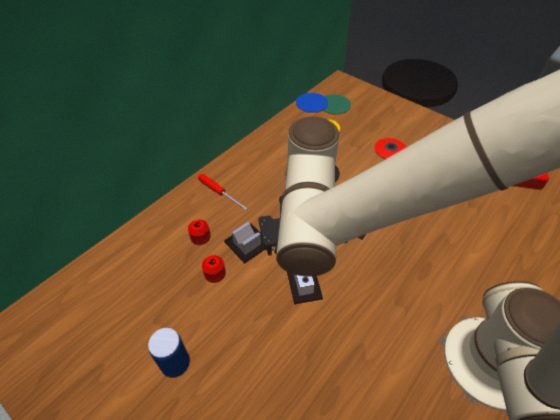

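The V-block sits centred in the square nest at (244,240), and the soft jaw is in the oblong nest at (305,285), partly hidden by the arm. The chuck goes next.

```bash
python3 -m creep '[[1,160,192,0,0,0,0],[1,160,192,0,0,0,0],[1,160,192,0,0,0,0],[1,160,192,0,0,0,0],[1,160,192,0,0,0,0],[1,160,192,0,0,0,0],[1,160,192,0,0,0,0],[1,160,192,0,0,0,0]]';python3 -m creep '[[1,0,0,0,0,0,0]]' >/dev/null;  python3 go.py 450 -132 199 231.8
python3 - <<'E'
from h import *
im,D=vision.capture("side")
for t in("chuck","softjaw"):
    for o in vision.cut_out("side",t)[:3]:
        P=cloud("side",D,o["region"]); zt=np.percentile(P[:,2],95); T=P[P[:,2]>zt-.006]
        rt=cv2.minAreaRect((T[:,:2]*1000).astype(np.float32)); print(t,round(o["conf"],2),o["uv"],zt.round(3),rt)
E
```

```text
time_s: 18.55
tcp_pos: [0.4459, -0.135, 0.3052]
ee_rot: [[0.784, -0.621, -0.004], [-0.621, -0.784, 0.0], [-0.003, 0.003, -1.0]]
wrist_force: [0.4, 0.1, 0.1]
gripper_width: 0.997
gripper_force: 0.0
t 18.63 yaw -128.1 p [ 446.3 -133.   305.7] j [  3.  13. -29.  -0. -48.  48.] w 1.0 gf 0.0 SHIFT [  2.6  -3.3 106.7] TURN 0.1 rows 3.0
chuck 0.7 [198.8, 233.2] 0.061 ((743.3233032226562, 190.7771759033203), (38.7897834777832, 39.14530944824219), 28.60416030883789)
chuck 0.68 [356.5, 213.6] 0.066 ((449.0691223144531, -126.25624084472656), (36.41025161743164, 35.520652770996094), 17.564041137695312)
chuck 0.67 [213.2, 269.1] 0.061 ((628.5042114257812, 244.98260498046875), (38.173614501953125, 38.761783599853516), 25.63136100769043)
```

```bash
python3 -m creep '[[1,1.5,-3,10,0,0,0],[1,1.5,-3,50,0,0,0],[1,1.5,-3,85,0,0,0],[1,1.5,-3,103,0,0,0],[1,1.5,-3,107,0,0,0],[1,1.5,-3,107,0,0,0],[1,1.5,-3,107,0,0,0],[1,1.5,-3,107,0,0,0]]' ;  python3 go.py 450 -131 199 231.8; python3 -m creep '[[-1,0,0,0,0,0,0],[-1,0,0,0,0,0,0],[-1,0,0,0,0,0,0],[-1,0,0,0,0,0,0],[-1,0,0,0,0,0,0],[-1,0,0,0,0,0,0],[-1,0,0,0,0,0,0],[-1,0,0,0,0,0,0]]'; python3 -m creep '[[-1,0,0,0,0,0,0],[-1,0,0,0,0,0,0],[-1,0,0,-20,0,0,0],[-1,0,0,-50,0,0,0],[-1,0,0,-80,0,0,0],[-1,0,0,-80,0,0,0]]'; python3 go.py 636 -226 285 231.8
```

```text
time_s: 19.45
tcp_pos: [0.4506, -0.131, 0.2014]
ee_rot: [[0.788, -0.616, 0.003], [-0.616, -0.788, -0.0], [0.003, -0.002, -1.0]]
wrist_force: [0.6, 0.5, 0.1]
gripper_width: 0.998
gripper_force: 0.0
t 19.45 yaw -128.0 p [ 450.6 -131.   201.4] j [  4.  22. -35.   0. -32.  48.] w 1.0 gf 0.0 SHIFT [-0.5  0.3  2.4] TURN 0.2 rows 1.0
time_s: 20.12
tcp_pos: [0.4499, -0.1314, 0.2003]
ee_rot: [[0.787, -0.617, 0.001], [-0.617, -0.787, 0.0], [0.001, -0.0, -1.0]]
wrist_force: [-0.2, 1.6, 2.8]
gripper_width: 0.636
gripper_force: 30.0
time_s: 20.62
tcp_pos: [0.4509, -0.1315, 0.2842]
ee_rot: [[0.788, -0.616, 0.009], [-0.616, -0.788, -0.001], [0.007, -0.005, -1.0]]
wrist_force: [1.5, 0.3, -4.3]
gripper_width: 0.637
gripper_force: 30.0
t 20.62 yaw -128.0 p [ 450.9 -131.5  284.2] j [  4.  15. -30.   0. -44.  48.] w 0.64 gf 30.0 SHIFT [204.  -39.5   0.8] TURN 0.2 rows 5.0
```

```bash
python3 -m creep '[[-1,204,-39.5,0,0,0,0],[-1,204,-39.5,0,0,0,0],[-1,204,-39.5,0,0,0,0],[-1,204,-39.5,0,0,0,0],[-1,204,-39.5,0,0,0,0],[-1,204,-39.5,0,0,0,0],[-1,204,-39.5,0,0,0,0],[-1,204,-39.5,0,0,0,0]]';  python3 go.py 636 -226 200 231.8
```

```text
time_s: 21.28
tcp_pos: [0.6334, -0.226, 0.2761]
ee_rot: [[0.787, -0.618, -0.008], [-0.618, -0.787, 0.002], [-0.007, 0.003, -1.0]]
wrist_force: [-1.6, 1.2, -5.3]
gripper_width: 0.637
gripper_force: 30.0
t 21.28 yaw -128.1 p [ 633.4 -226.   276.1] j [ -6.  33.  -1.  -0. -56.  58.] w 0.64 gf 30.0 SHIFT [ 2.6 -1.8 76. ] TURN 0.1 rows 2.0
```

```bash
python3 -m creep '[[-1,0.5,-0.5,25,0,0,0],[-1,0.5,-0.5,50,0,0,0],[-1,0.5,-0.5,65,0,0,0],[-1,0.5,-0.5,71,0,0,0],[-1,0.5,-0.5,74,0,0,0],[-1,0.5,-0.5,76,0,0,0],[-1,0.5,-0.5,76,0,0,0],[-1,0.5,-0.5,76,0,0,0]]' ; python3 go.py 636 -226 200 231.8
```

```text
time_s: 21.95
tcp_pos: [0.6357, -0.2259, 0.2056]
ee_rot: [[0.788, -0.616, 0.002], [-0.616, -0.788, -0.0], [0.002, -0.001, -1.0]]
wrist_force: [0.8, -1.3, -6.1]
gripper_width: 0.636
gripper_force: 30.0
t 21.95 yaw -128.0 p [ 635.7 -225.9  205.6] j [ -6.  37.  -5.   0. -48.  58.] w 0.64 gf 30.0 SHIFT [ 0.3 -0.1  5.6] TURN 0.2 rows 1.0
```

```bash
python3 -m creep '[[-1,0,0,2,0,0,0],[-1,0,0,4,0,0,0],[-1,0,0,6,0,0,0],[-1,0,0,6,0,0,0],[-1,0,0,6,0,0,0]]' ; python3 go.py 636 -226 200 231.8
```

```text
time_s: 22.37
tcp_pos: [0.6357, -0.2259, 0.2004]
ee_rot: [[0.788, -0.616, 0.002], [-0.616, -0.788, -0.001], [0.002, -0.0, -1.0]]
wrist_force: [-2.3, 1.7, 5.9]
gripper_width: 0.635
gripper_force: 30.0
t 22.37 yaw -128.0 p [ 635.7 -225.9  200.4] j [ -6.  37.  -5.   0. -48.  58.] w 0.64 gf 30.0 SHIFT [ 0.3 -0.2  0.4] TURN 0.2 rows 1.0
```

Release, lift and back off toward the base, so the cameras see everything.

```bash
python3 -m creep '[[1,0,0,0,0,0,0],[1,0,0,0,0,0,0],[1,0,0,0,0,0,0],[1,0,0,0,0,0,0],[1,0,0,-30,0,0,0],[1,0,0,-70,0,0,0],[1,0,0,-110,0,0,0],[1,0,0,-150,0,0,0]]' ;python3 -m creep '[[1,-50,250,-150,0,0,0],[1,-50,250,-150,0,0,0],[1,-50,250,-150,0,0,0],[1,-50,250,-150,0,0,0],[1,-50,250,-150,0,0,0],[1,-50,250,-150,0,0,0],[1,-50,250,-150,0,0,0],[1,-50,250,-150,0,0,0]]'; python3 go.py 231 -580 400 231.8
```

```text
time_s: 23.03
tcp_pos: [0.6353, -0.2261, 0.3495]
ee_rot: [[0.787, -0.616, -0.0], [-0.616, -0.787, -0.0], [-0.0, 0.001, -1.0]]
wrist_force: [0.7, -0.4, -0.6]
gripper_width: 0.994
gripper_force: 0.0
time_s: 23.7
tcp_pos: [0.4382, -0.395, 0.5037]
ee_rot: [[0.785, -0.62, 0.006], [-0.62, -0.785, -0.007], [0.009, 0.001, -1.0]]
wrist_force: [0.8, 0.5, 1.3]
gripper_width: 0.997
gripper_force: 0.0
t 23.7 yaw -128.3 p [ 438.2 -395.   503.7] j [-26.  16.   5.   0. -79.  78.] w 1.0 gf 0.0 SHIFT [-48.8 273.5 103.6] TURN -0.1 rows 8.0
```

```bash
python3 -m creep '[[1,-40,200,0,0,0,0],[1,-40,200,0,0,0,0],[1,-40,200,0,0,0,0],[1,-40,200,0,0,0,0],[1,-40,200,0,0,0,0],[1,-40,200,0,0,0,0]]' >/dev/null
python3 - <<'E'
from h import *
for c in("top","side"):
  im,D=vision.capture(c); save(f"pics/{c}2.png",im)
  for t in("chuck","vblock","softjaw","round_nest","square_nest","oblong_nest","can","screwdriver","flapdisc"):
    for o in vision.cut_out(c,t)[:3]:
        P=cloud(c,D,o["region"])
        if len(P)<20: continue
        zt=np.percentile(P[:,2],95); T=P[P[:,2]>zt-.006]
        rt=cv2.minAreaRect((T[:,:2]*1000).astype(np.float32)); print(c,t,round(o["conf"],2),np.round(o["uv"]),zt.round(3),np.round(rt[0]),np.round(rt[1]),round(rt[2],1))
E
```

```text
top chuck 0.85 [350. 211.] 0.065 [ 635. -223.] [37. 39.] 11.7
top chuck 0.81 [200. 211.] 0.061 [629. 247.] [37. 38.] 25.6
top chuck 0.53 [219. 174.] 0.062 [744. 192.] [39. 34.] 51.5
top vblock 0.57 [345. 215.] 0.012 [ 636. -225.] [ 97. 100.] 44.4
top vblock 0.56 [238. 213.] 0.051 [632. 123.] [53. 53.] 80.9
top softjaw 0.61 [237. 272.] 0.052 [441. 118.] [34. 72.] 53.7
top round_nest 0.93 [346. 214.] 0.011 [ 633. -223.] [100.  93.] 43.6
top square_nest 0.79 [246. 215.] 0.012 [631. 121.] [91. 92.] 80.8
top oblong_nest 0.96 [248. 279.] 0.013 [439. 118.] [ 72. 109.] 51.2
top can 0.7 [124. 240.] 0.122 [530. 458.] [58. 56.] 1.7
top screwdriver 0.61 [267. 140.] 0.028 [861.  41.] [22. 98.] 89.9
top flapdisc 0.69 [435. 243.] 0.016 [ 533. -460.] [97. 98.] 19.0
side chuck 0.87 [321. 166.] 0.065 [ 636. -221.] [41. 30.] 51.2
side chuck 0.8 [212. 272.] 0.06 [628. 244.] [41. 40.] 89.0
side vblock 0.55 [243. 240.] 0.052 [631. 122.] [56. 57.] 78.9
side vblock 0.4 [169. 349.] 0.123 [530. 461.] [60. 60.] 30.3
side softjaw 0.81 [304. 276.] 0.051 [440. 117.] [36. 75.] 52.1
side round_nest 0.55 [323. 179.] 0.011 [ 627. -220.] [101.  87.] 40.6
side round_nest 0.43 [246. 238.] 0.052 [631. 122.] [54. 56.] 81.1
side square_nest 0.69 [253. 249.] 0.012 [629. 121.] [93. 94.] 80.0
side oblong_nest 0.72 [306. 294.] 0.012 [438. 116.] [ 72. 111.] 51.6
side can 0.68 [247. 239.] 0.052 [631. 122.] [54. 56.] 81.1
side can 0.62 [169. 351.] 0.123 [530. 461.] [59. 61.] 68.1
side screwdriver 0.82 [213. 186.] 0.027 [834.  39.] [ 21. 155.] 89.5
side flapdisc 0.65 [389. 149.] 0.017 [ 531. -461.] [87. 88.] 67.5
```

View pics/top2.png

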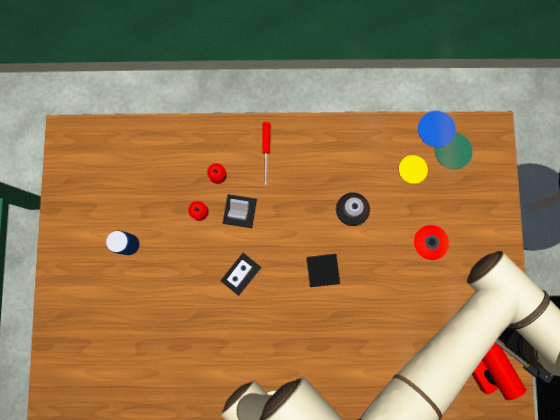

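All three pieces are in their own nests: V-block at (238,210), soft jaw at (240,273), chuck at (353,208). Each measures within about 4 mm of its nest's centre. The can, screwdriver and flap disc are where they started.

```bash
python3 -c "
from station import r
print(r.finish_job())"
```

```text
the job is handed in; nothing more can be done
None
```

The job is handed in: the chuck, V-block and soft jaw each stand in their own nest, about 4 mm or less off centre by the final camera check, and the can, screwdriver and flap disc were not moved; no verdict was returned.

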